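# Clear the sill of an acoustic test box and latch its lid tight

## Robot

A 6-joint arm with a two-finger parallel gripper is mounted at the origin on the work surface. World frame = base frame: x ahead of the robot, y to its left, z up, the work surface at z = 0. Lengths are in m, angles in degrees, forces in N, time in s.
With the tool pointing down it reaches from about 0.35 to 0.875 m from the base axis. Payload 4.2 kg.
Tool frame: the origin (TCP) lies at the very end of the fingers, on their centre line; the grasp point (between the pads) lies 19 mm behind it (r.grip_point_offset is the distance from the TCP to the grasp point, in m); z points along the fingers, y is the line along which they close (so a half turn about z gives the same grasp; the last joint's range is limited). The gripper opens to 87 mm and grips with 3 to 60 N. Pads are 19 mm wide; open, the fingers measure 117 mm over their backs; the gripper's body (75 mm by 190 mm) begins 51 mm behind the grasp point.
Start: joints at [83.171, 22.042, 0.453, 0, -68.411, -14.817], TCP at [0.231, 0.581, 0.223] pointing down, gripper open.
Joint ranges: [-179.83, 179.83], [-69.29, 118.12], [-61.27, 80.66], [-181.25, 117.63], [-171.15, -9.14], [-177.46, 177.46]. Speed limits (degrees/s): [159.86, 159.86, 180, 180, 180, 180].

## Interface

Orientations are given as a 3x3 rotation matrix whose columns are the frame's x, y, z axes.
In Python, from station import r gives the robot as it stands.
- The arm moves only by the tool move_arm, never from a script. Its argument "series" is a list of rows, each a list of 3 entries, a list of its own where there are three numbers: the turn, a rotation vector about the tool's x, y, z as a fraction of full scale, then the shift along the tool's x, y, z as a fraction of full scale, then the opening, from 0 (shut) to 1 (fully open). A call has 1 to 12 rows; each row shifts and turns the commanded pose from where the row before left it, along the tool's axes as they then stand; what a row does not reach is not made up. Full scale, the value 1, is 0.5 m for a shift and 0.1 rad for a turn. A row lasts 1/10 s, in which the tool goes at most 50 mm and 8.59 degrees, less where a joint would pass 70% of its speed; a pose out of reach is approached as far as the arm can. A call with a number of a shift or a turn outside -1 to 1 is refused whole. A call with a gripper value outside its range is refused whole. The fingers move at their own pace and stop on an object; the grip force is fixed at half the most. Time passes only in rows, so rows that do not move let the fingers close. It gives the time, the measured TCP pose, the force, the opening and the grip force at its end, in the units of the state.
- r.sense(): the state, without advancing time (a new reading comes with each control period).
- r.capture(name): name is "scene" or "top" or "wrist"; returns a dict with "img" (480x640x3 uint8, red, green, blue), "fx", "fy", "cx", "cy" (pixels), "origin" and "orientation" of the camera in the world. Camera axes: x right, y up, looking along -z (the intrinsics and any distortion apply to the point x, -y, -z); pixel columns grow to the right and rows downward; lengths in m; the calibration is good to about 2 mm. A picture is of the moment at which its call begins. There is no depth.
- r.finish_job(): hands the job in; it is judged then, once.
Trained networks look in the newest picture that a camera, given by its name, has taken for a name from the list of things; names that differ only in an ending like _2 or _b are one class to them, and where a whole thing is asked for, a point or a joint stands for the part that bears it (a point fixed in the world has none). Each returns a list of dicts, best first, with "score" (0 to 1); they miss things now and then, are a little off and sometimes report something else, mostly with a low value. They report only what shows in the picture. A call takes as long as a camera call. They do not tell look-alikes from the thing itself.
- r.cut_out(target, camera): "pixels" (480x640 bool, what is visible of it) and "centre" ([column, row] in pixels, amid what is visible of it).
- r.pinpoint(target, camera): "centre" ([column, row] in pixels: a listed point, or the origin of a listed thing).
The state is a dict: "time_s": time; "joints": joint angles; "joint_velocities": joint speeds; "effort": joint torques, N m; "tcp_pos": TCP position; "ee_rot": TCP orientation; "wrist_force": force on the tool from outside, world axes, zero at the start; "moment": the same for the moment, N m; "gripper_width": opening from 0.0 (shut) to 1.0 (fully open); "gripper_force": force on a finger pad.
Only numpy, scipy, OpenCV 4.12 (cv2) and the standard library are available. Lean on these libraries where they do the work, as an engineer would, in place of code of your own. Each camera call takes 0.05 s, during which the arm holds its last target. There are 200 camera calls.

## Task

Shut the grey acoustic test box for a measurement. A red screwdriver was left lying across its front sill: take it out first and lay it flat in the dark tool tray, beside the blue one. Then swing the lid down and, pressing it against its rubber seal, turn the black T-handle clockwise as far as it goes, so that the lid is drawn tight and stays tight when you let go. Leave the loudspeaker inside and everything else on the bench where it is.

Things in the scene. Friction and masses are not known exactly. Their poses are not given: they have to be found in the camera images.
- box: The test box: grey sheet shell 240 deep (x), 270 wide (y), fixed to the bench. Origin: centre of its underside; x points from its low front (85 mm high, towards the robot) to its back (206 mm). Its top slopes up to the back at 30 degrees and carries an aluminium frame with a black rubber seal; inside is a level test plate 88 mm up. Inner top edge of the front seal: x -112, z +104 mm.
- lid (a joint): Lid angle in rad about the hinge at its back edge: 0 = drawn fully tight, about 0.032 = just resting on the seal, 0.9 to 1.1 = standing open over the sill. Stiff hinge: the lid stays where it is left; 2 to 8 N on its front edge swings it down. The springy seal pushes it back: at the handle about 8 N starts to squeeze it, 20 N squeezes it fully (6 mm).
- lid_hinge (a point): Middle of the lid's hinge axis, level, along the box's y. In the box frame: x +85, z +215 mm. The axes turn with the lid (as lid_edge).
- lid_edge (a point): Middle of the lid's free (front) edge, on its outer face, 242 mm from the hinge axis. Axes: x runs up the lid from the free edge to the hinge, z is the lid's outward normal. The lid is an aluminium frame with a clear window, 270 wide, 10 thick; the hinge axis lies in its mid-plane. Its front 85 mm is solid plate.
- tee (a joint): Turn of the T-handle in rad, clockwise seen from outside: 0 = free, 2.6 = its stop, tight. At about 0.45 its cam meets the frame's front lip; it passes under only while the lid is pressed 4.5 mm into the seal at the handle (lid below 0.009 rad, some 17 N), else it jams or rides over the lip and the lid stands off. From 0.9 on it holds the lid and draws it in. It takes about 0.2 N m and stays put.
- tee_grip (a point): Centre of the T-handle's bar, where to grip it: black bar 70 long, 14 wide, 16 high, on a stem over the middle of the lid, 45 mm up from the free edge; this point is 34 mm above the lid's outer face. z: turning axis, pointing out of the lid; y: along the bar. A red dot marks the +y end of the bar, which points to the lid's free edge when the turn is 0.
- driver: Red screwdriver, 222 long, about 120 g: eight-sided handle 115 long and 26 across, with black butt, steel shaft 8 thick. Origin: on its axis, in the middle of the handle; x points along the axis to the blade tip (+165), the butt is at -57. The handle lies over the front seal with about 50 mm sticking out towards the robot, the tip points down onto the test plate (about 9 degrees).
- driver_mid (a point): Point on the red screwdriver's axis at half its total length, 54 mm from the handle's middle towards the tip.
- driver2: Blue screwdriver of the same shape and size, lying in the tool tray along one long side, its origin 50 to 65 mm from the tray's middle line. Stays there.
- tray_in (a point): Centre of the inner floor of the dark grey tool tray (4 mm above the bench), x along its length. Inside 270 x 170, walls 4 thick, rim 28 mm above the bench. Fixed. It stands to the left or the right of the robot; a white tray with black parts stands on the other side. The blue screwdriver lies on its +y side.
- speaker: Black loudspeaker, 80 across, 26 high, 120 g, standing in a blue nest on the test plate in the left half of the box (+y). Origin: centre of its underside. Not to be moved.
- dispenser: Glass dispenser bottle with white cap and steel plunger, 68 across, 124 high; bystander. Origin: centre of its underside.
- cup1: Small white plastic cup, 48 across, 45 high; bystander. Origin: centre of its underside.
- tweezers: Steel tweezers, 130 long, 8 high, lying on the mat before the box; bystander. Origin: middle of its underside.
Things that resemble listed ones, but are neither listed nor needed, are in the scene too. Several things have the shape of the driver; the one meant has the colours described above.

How it is judged:
By the outcome, as a careful person would: the job done as asked, in the order asked, and still so for the second after the job is handed in, with the robot touching nothing.
It also fails if it takes over 67 s, if anything falls off the work surface, if the arm or the gripper's body presses on something with over 40 N, if the wrist force passes 120 N, or if a joint passes its speed limit or range.

## Working session

There is one attempt and no reset: what is moved stays moved. The work goes in short steps, Python scripts to look and compute and a tool call to move; the robot and the scene stay as the last step left them, time stands still between calls to the robot, and variables do not carry over. Pictures are saved under pics/ and viewed, at most 10 in all, crops included, and the job is handed in when it is done.

Besides the shell and the picture viewer there is one more tool, called after "Emit:" in YAML: its name, and indented under it one key for each argument. move_arm: Moves the arm, as the interface text tells. Its arguments: {"type":"object","properties":{"series":{"type":"array"}},"required":["series"]}

```bash
ls; mkdir -p pics
python3 - <<'E'
from station import r
import cv2
s=r.sense(); print(s['time_s'],s['tcp_pos'],s['ee_rot'],s['gripper_width'],r.grip_point_offset)
for c in ['scene','top']:
    d=r.capture(c); cv2.imwrite(f'pics/{c}0.png',d['img'][:,:,::-1])
    print(c,d['fx'],d['fy'],d['cx'],d['cy'],d['origin'],d['orientation'],[k for k in d])
    for t in ['box','lid_hinge','lid_edge','tee_grip','driver','driver_mid','driver2','tray_in','speaker','dispenser','cup1','tweezers']:
        print(t,[(round(q['score'],2),[round(float(v)) for v in q['centre']]) for q in r.pinpoint(t,c)][:5])
E
```

```text
pics
0.0 [0.2303242  0.58037357 0.22146975] [[ 9.29393222e-01 -3.69090382e-01 -7.27399243e-04]
 [-3.69091094e-01 -9.29391073e-01 -1.99966281e-03]
 [ 6.20179488e-05  2.12694965e-03 -9.99997736e-01]] 0.9979262305190938 0.0187
scene 510.5472376766454 510.5472376766454 313.697391899519 236.15454272038158 [0.01385472 0.57797992 1.25893865] [[-0.77578205  0.48644743 -0.40190933]
 [-0.63099474 -0.60088356  0.49069806]
 [-0.0028019   0.63427742  0.77310045]] ['img', 'fx', 'fy', 'cx', 'cy', 'origin', 'orientation']
box [(0.61, [279, 278])]
lid_hinge [(0.98, [252, 215])]
lid_edge [(0.92, [317, 219])]
tee_grip [(0.66, [299, 205]), (0.61, [317, 217]), (0.21, [167, 338])]
driver [(0.88, [442, 193]), (0.78, [322, 256]), (0.76, [383, 260]), (0.56, [305, 246])]
driver_mid [(0.89, [305, 246]), (0.83, [447, 205])]
driver2 [(0.88, [442, 193]), (0.78, [322, 256]), (0.76, [383, 260]), (0.56, [305, 246])]
tray_in [(0.88, [383, 244])]
speaker [(0.97, [262, 266])]
dispenser [(0.38, [386, 259])]
cup1 [(0.85, [168, 341])]
tweezers [(0.7, [318, 337])]
top 614.5132604157455 614.5132604157455 320.2633411848437 239.23933290884327 [ 0.24945104 -0.13174369  1.6439319 ] [[ 0.07473167  0.97162251 -0.22442121]
 [-0.99720296  0.0730843  -0.01565045]
 [ 0.00119534  0.22496308  0.97436656]] ['img', 'fx', 'fy', 'cx', 'cy', 'origin', 'orientation']
box []
lid_hinge [(0.6, [293, 172])]
lid_edge [(0.63, [294, 248])]
tee_grip [(0.76, [295, 226])]
driver [(0.97, [517, 316]), (0.77, [379, 315]), (0.71, [317, 257])]
driver_mid [(0.93, [501, 336]), (0.42, [259, 306])]
driver2 [(0.97, [517, 316]), (0.77, [379, 315]), (0.71, [317, 257])]
tray_in [(0.73, [402, 302])]
speaker []
dispenser [(0.57, [408, 206])]
cup1 [(0.74, [174, 186])]
tweezers [(0.56, [260, 307])]
```

View pics/scene0.png

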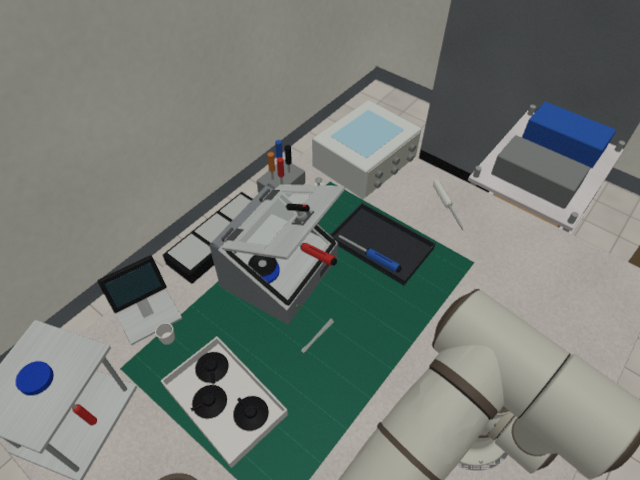

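View pics/top0.png

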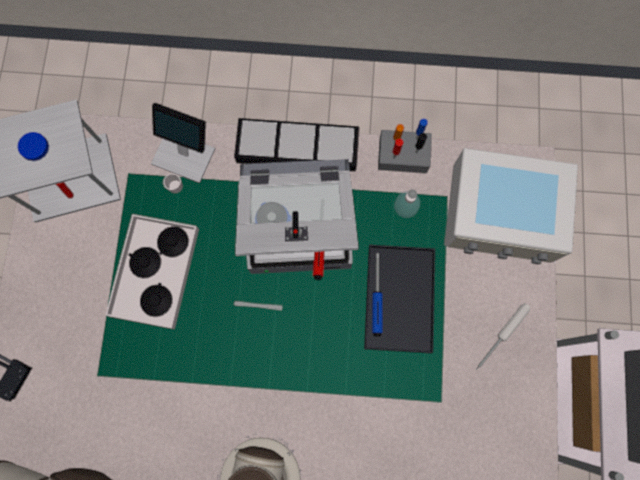

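The red driver is the one on the box sill, scene (322,256) and top (318,262). Things it could be confused with:

| Look-alike | Scene pixel | Top pixel |
|---|---|---|
| White driver on the bench | (442,193) | (517,316) |
| Blue driver in the tray | (383,260) | (378,312) |
| Red one on the left cart | (85,415) | (65,190) |
| Red one in the rack | (281,167) | (398,147) |

The tray is on the right at top (402,302). The lid stands open over the sill.

```bash
cat > h.py <<'E'
import numpy as np, cv2
from station import r
def proj(d,P):
    q=(np.atleast_2d(P)-d['origin'])@np.array(d['orientation'])
    return np.c_[d['cx']+d['fx']*q[:,0]/-q[:,2], d['cy']-d['fy']*q[:,1]/-q[:,2]]
def ray(d,uv):
    v=np.array([(uv[0]-d['cx'])/d['fx'],-(uv[1]-d['cy'])/d['fy'],-1.]); v=np.array(d['orientation'])@v
    return np.array(d['origin']),v/np.linalg.norm(v)
def atz(d,uv,z):
    o,v=ray(d,uv); return o+v*(z-o[2])/v[2]
def tri(obs):
    A=np.zeros((3,3));b=np.zeros(3);R=[ray(d,u) for d,u in obs]
    for o,v in R: M=np.eye(3)-np.outer(v,v);A+=M;b+=M@o
    p=np.linalg.solve(A,b); return p,[float(np.linalg.norm(np.cross(p-o,v))) for o,v in R]
def boxpts(p):  # x,y,yaw,lid -> world points
    x,y,a,th=p; c,s=np.cos(a),np.sin(a); R=np.array([[c,-s,0],[s,c,0],[0,0,1]])
    g=np.pi/6-th; u=np.array([-np.cos(g),0,-np.sin(g)]); n=np.array([-np.sin(g),0,np.cos(g)])
    h=np.array([.085,0,.215]); L={'lid_hinge':h,'lid_edge':h+.242*u+.005*n,'tee_grip':h+.197*u+.039*n,'box':np.zeros(3)}
    return {k:R@v+[x,y,0] for k,v in L.items()}
E
python3 - <<'E'
from h import *
from scipy.optimize import least_squares
D={c:r.capture(c) for c in ['scene','top']}
O=[('scene','lid_hinge',(252,215)),('scene','lid_edge',(317,219)),('scene','tee_grip',(299,205)),('top','lid_hinge',(293,172)),('top','lid_edge',(294,248)),('top','tee_grip',(295,226))]
def f(p):
    B=boxpts(p); return np.concatenate([proj(D[c],B[k])[0]-u for c,k,u in O])
s=least_squares(f,[.6,-.1,0,1.],loss='soft_l1'); print('box',s.x,f(s.x).round(1)); B=boxpts(s.x); print({k:v.round(3) for k,v in B.items()})
print('tray',atz(D['scene'],(383,244),.004),atz(D['top'],(402,302),.004))
for n,c,z in [('cup1',(168,341),0),('tweezers',(318,337),0)]: print(n,atz(D['scene'],c,z))
print('disp',atz(D['top'],(408,206),.06), 'blue',atz(D['scene'],(383,260),.017),atz(D['top'],(379,315),.017))
# red driver: colour mask near sill
for c,(u0,u1,v0,v1) in {'scene':(295,345,235,275),'top':(305,330,245,285)}.items():
    im=D[c]['img'].astype(int); m=(im[...,0]>110)&(im[...,1]<60)&(im[...,2]<60); k=np.zeros_like(m);k[v0:v1,u0:u1]=1
    ys,xs=np.nonzero(m&k); P=np.c_[xs,ys].astype(float); c0=P.mean(0); w=np.linalg.svd(P-c0)[2][0]; t=(P-c0)@w
    print(c,len(P),c0,w,c0+w*t.min(),c0+w*t.max())
    cv2.imwrite(f'pics/{c}1.png',cv2.resize(im[v0-40:v1+40,u0-50:u1+50,::-1].astype(np.uint8),None,fx=5,fy=5,interpolation=2))
E
```

```text
box [ 0.65201144 -0.04399955  0.11420416  0.99880777] [-0.9  0.2 -0.1 -0.2 -1.3  2.   1.7  2.3  1.6  1.5 -0.4 -2.2]
{'lid_hinge': array([ 0.736, -0.034,  0.215]), 'lid_edge': array([ 0.525, -0.059,  0.33 ]), 'tee_grip': array([ 0.58 , -0.052,  0.34 ]), 'box': array([ 0.652, -0.044,  0.   ])}
tray [ 0.47711482 -0.33069185  0.004     ] [ 0.47167907 -0.33641313  0.004     ]
cup1 [0.74392699 0.31681866 0.        ]
tweezers [4.33243891e-01 4.92329998e-02 2.22044605e-16]
disp [ 0.72304716 -0.33388067  0.06      ] blue [ 0.43739377 -0.26990067  0.017     ] [ 0.43094419 -0.27572556  0.017     ]
scene 255 [316.84705882 252.70980392] [0.90645305 0.42230661] [301.69654558 245.65134474] [331.76152993 259.65829364]
top 209 [318.41626794 263.54545455] [-0.08622198  0.99627595] [319.44210927 251.69208491] [317.45895459 274.6069985 ]
```

View pics/scene1.png

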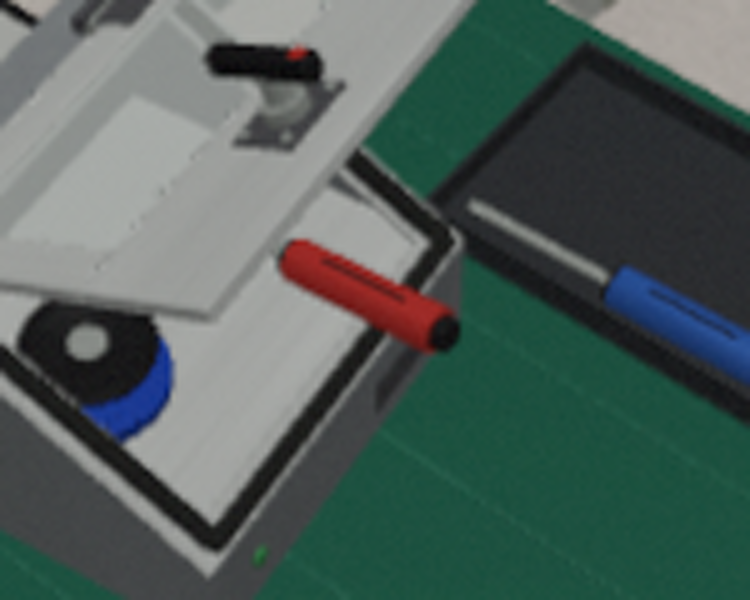

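The crop confirms the red handle with its black butt at scene (336,261) and its front end at (302,246). The shaft goes under the lid and the speaker is to the left.

```bash
cat >> h.py <<'E'
def tool(yaw,pitch):  # tool z forward & down by pitch (deg), x forward-up
    a,b=np.radians([yaw,pitch]); f=np.array([np.cos(a),np.sin(a),0]); u=np.array([0,0,1.])
    z=f*np.cos(b)-u*np.sin(b); x=f*np.sin(b)+u*np.cos(b); return np.c_[x,np.cross(z,x),z]
def go(P,R,P0=None,R0=None):
    """rotvec in tool (units of 0.1rad) and shift in tool axes (units of .5 m) from P0,R0"""
    from scipy.spatial.transform import Rotation as Q
    s=r.sense(); P0=s['tcp_pos'] if P0 is None else P0; R0=np.array(s['ee_rot'] if R0 is None else R0)
    print('rot/0.1',(Q.from_matrix(R0.T@R).as_rotvec()/.1).round(2),'shift/.5 in start tool',(R0.T@(np.array(P)-P0)/.5).round(4),'in end tool',(np.array(R).T@(np.array(P)-P0)/.5).round(4),'dist',np.linalg.norm(np.array(P)-P0).round(3))
E
python3 - <<'E'
from h import *
from scipy.optimize import least_squares
D={c:r.capture(c) for c in ['scene','top']}
def pts(p):
    x,y,z,a,b=p; d=np.array([np.cos(a)*np.cos(b),np.sin(a)*np.cos(b),-np.sin(b)]); o=np.array([x,y,z]); return o-.055*d,o+.056*d
def f(p):
    A,F=pts(p); return np.r_[proj(D['scene'],A)[0]-(334.5,261),proj(D['scene'],F)[0]-(302,246),proj(D['top'],A)[0]-(317.3,277.5),(p[4]-np.radians(9))*200]
s=least_squares(f,[.55,-.1,.12,0,.157]); p=s.x; print(p,f(p).round(1),pts(p))
import math
R=tool(np.degrees(p[3]),60); G=pts(p)[0]+.028*(pts(p)[1]-pts(p)[0])/.111
print('grasp',G); T=G+R[:,2]*(.0187-.13); print('pre TCP',T,'R',R.round(3)); go(T,R)
w=r.capture('wrist'); s=r.sense(); E=np.array(s['ee_rot']); print('wristcam in tool',E.T@(w['origin']-s['tcp_pos']),(E.T@np.array(w['orientation'])).round(2),w['fx'])
E
```

```text
[ 0.5551772  -0.10323364  0.12182903  0.06484434  0.15670364] [ 0.  -0.3  0.5  0.5 -0.2 -0.4 -0.1] (array([ 0.50096528, -0.10675391,  0.1304125 ]), array([ 0.61037478, -0.09964936,  0.1130895 ]))
grasp [ 0.52856408 -0.10496177  0.12604273]
pre TCP [ 0.47303103 -0.10856783  0.22243136] R [[ 0.864  0.065  0.499]
 [ 0.056 -0.998  0.032]
 [ 0.5   -0.    -0.866]]
rot/0.1 [ 1.16  5.15 -4.32] shift/.5 in start tool [9.5950e-01 1.1029e+00 3.0000e-04] in end tool [0.3416 1.4075 0.1976] dist 0.731
wristcam in tool [ 7.22154371e-02 -1.09133515e-04 -1.63343378e-01] [[-0.    0.96  0.27]
 [ 1.    0.   -0.  ]
 [-0.    0.27 -0.96]] 344.88012666538884
```

Run:
```python
from h import *
s=r.sense(); go([.38,-.11,.26],np.array(s['ee_rot']))
R=tool(3.7,65)@np.diag([-1,-1,1]); go([.38,-.11,.26],R)
V=tool(3.7,90)@np.diag([-1,-1,1]);print('to vertical first');go([.38,-.11,.26],V);go([.38,-.11,.26],R,None,V)
```

```text
rot/0.1 [0. 0. 0.] shift/.5 in start tool [ 0.7876  1.1741 -0.0749] in end tool [ 0.7876  1.1741 -0.0749] dist 0.708
rot/0.1 [ 5.86 -1.32 26.42] shift/.5 in start tool [ 0.7876  1.1741 -0.0749] in end tool [-0.2212 -1.3982  0.0205] dist 0.708
to vertical first
rot/0.1 [ 0.   -0.   26.99] shift/.5 in start tool [ 0.7876  1.1741 -0.0749] in end tool [-0.2092 -1.3982 -0.0749] dist 0.708
rot/0.1 [-0.   -4.36  0.  ] shift/.5 in start tool [-0.2092 -1.3982 -0.0749] in end tool [-0.2212 -1.3982  0.0205] dist 0.708
```

Emit:
move_arm:
  series:
    - [[0,0,0],[0.044,0.065,-0.004],0.6]
    - [[0,0,0],[0.044,0.065,-0.004],0.6]
    - [[0,0,0],[0.044,0.065,-0.004],0.6]
    - [[0,0,0],[0.044,0.065,-0.004],0.6]
    - [[0,0,0],[0.044,0.065,-0.004],0.6]
    - [[0,0,0],[0.044,0.065,-0.004],0.6]
    - [[0,0,0],[0.044,0.065,-0.004],0.6]
    - [[0,0,0],[0.044,0.065,-0.004],0.6]
    - [[0,0,0],[0.044,0.065,-0.004],0.6]
    - [[0,0,0],[0.044,0.065,-0.004],0.6]
    - [[0,0,0],[0.044,0.065,-0.004],0.6]
    - [[0,0,0],[0.044,0.065,-0.004],0.6]

```text
time_s: 2.75
tcp_pos: [0.332, 0.1195, 0.2471]
ee_rot: [[0.93, -0.368, 0.001], [-0.368, -0.93, 0.001], [0.001, -0.001, -1.0]]
wrist_force: [0.8, -0.1, -0.0]
gripper_width: 0.599
gripper_force: 0.0
```

Emit:
move_arm:
  series:
    - [[0,0,0],[0.044,0.065,-0.004],0.6]
    - [[0,0,0],[0.044,0.065,-0.004],0.6]
    - [[0,0,0],[0.044,0.065,-0.004],0.6]
    - [[0,0,0],[0.044,0.065,-0.004],0.6]
    - [[0,0,0],[0.044,0.065,-0.004],0.6]
    - [[0,0,0],[0.044,0.065,-0.004],0.6]
    - [[0,0,1],[0,0,0],0.6]
    - [[0,0,1],[0,0,0],0.6]
    - [[0,0,1],[0,0,0],0.6]
    - [[0,0,1],[0,0,0],0.6]
    - [[0,0,1],[0,0,0],0.6]
    - [[0,0,1],[0,0,0],0.6]

```text
time_s: 3.95
tcp_pos: [0.3827, -0.109, 0.2587]
ee_rot: [[0.555, -0.832, 0.001], [-0.832, -0.555, 0.0], [0.0, -0.0, -1.0]]
wrist_force: [0.2, 0.4, 0.2]
gripper_width: 0.603
gripper_force: 0.0
```

Emit:
move_arm:
  series:
    - [[0,0,1],[0,0,0],0.6]
    - [[0,0,1],[0,0,0],0.6]
    - [[0,0,1],[0,0,0],0.6]
    - [[0,0,1],[0,0,0],0.6]
    - [[0,0,1],[0,0,0],0.6]
    - [[0,0,1],[0,0,0],0.6]
    - [[0,0,1],[0,0,0],0.6]
    - [[0,0,1],[0,0,0],0.6]
    - [[0,0,1],[0,0,0],0.6]
    - [[0,0,1],[0,0,0],0.6]
    - [[0,0,1],[0,0,0],0.6]
    - [[0,0,1],[0,0,0],0.6]

```text
time_s: 5.15
tcp_pos: [0.3827, -0.1089, 0.2587]
ee_rot: [[-0.574, -0.819, 0.001], [-0.819, 0.574, 0.0], [-0.0, -0.0, -1.0]]
wrist_force: [0.3, -0.9, -0.1]
gripper_width: 0.599
gripper_force: 0.0
```

Emit:
move_arm:
  series:
    - [[0,0,1],[0,0,0],0.6]
    - [[0,0,1],[0,0,0],0.6]
    - [[0,0,1],[0,0,0],0.6]
    - [[0,0,1],[0,0,0],0.6]
    - [[0,0,1],[0,0,0],0.6]
    - [[0,0,1],[0,0,0],0.6]
    - [[0,0,1],[0,0,0],0.6]
    - [[0,0,1],[0,0,0],0.6]
    - [[0,0,1],[0,0,0],0.6]
    - [[0,-0.8,0],[0,0,0],0.6]
    - [[0,-0.8,0],[0,0,0],0.6]
    - [[0,-0.8,0],[0,0,0],0.6]

```text
time_s: 6.35
tcp_pos: [0.383, -0.1089, 0.2589]
ee_rot: [[-0.968, -0.064, 0.241], [-0.062, 0.998, 0.015], [-0.241, 0.0, -0.97]]
wrist_force: [-0.8, 0.5, 0.0]
gripper_width: 0.6
gripper_force: 0.0
```

Emit:
move_arm:
  series:
    - [[0,-0.96,0],[0,0,0],0.6]
    - [[0,-1,0],[0,0,0],0.6]

```text
time_s: 6.55
tcp_pos: [0.3832, -0.1088, 0.2593]
ee_rot: [[-0.902, -0.064, 0.426], [-0.058, 0.998, 0.027], [-0.427, 0.0, -0.904]]
wrist_force: [-0.4, -0.4, 0.2]
gripper_width: 0.6
gripper_force: 0.0
```

Run:
```python
from h import *
w=r.capture('wrist'); cv2.imwrite('pics/w1.png',w['img'][:,:,::-1]); s=r.sense()
print(s['time_s'],s['tcp_pos'],np.array(s['ee_rot']).round(3),s['joints'],s['gripper_width'])
for t in ['driver','driver_mid']: print([(q['score'],q['centre']) for q in r.pinpoint(t,'wrist')])
print(proj(w,[[.5010,-.1068,.1304],[.6104,-.0996,.1131]]))
```

```text
6.6 [ 0.3790311  -0.10925768  0.25669243] [[-0.903 -0.063  0.425]
 [-0.056  0.998  0.028]
 [-0.426  0.002 -0.905]] [ 10.02286575 -16.74635333 -41.70452719   4.12174789 -40.03975997
 -99.00994858] 0.6015281282474793
[(0.71, [172.2, 153.5]), (0.57, [308.2, 297.5])]
[]
[[312.42083541 272.62665926]
 [313.67488673 323.41161349]]
```

View pics/w1.png

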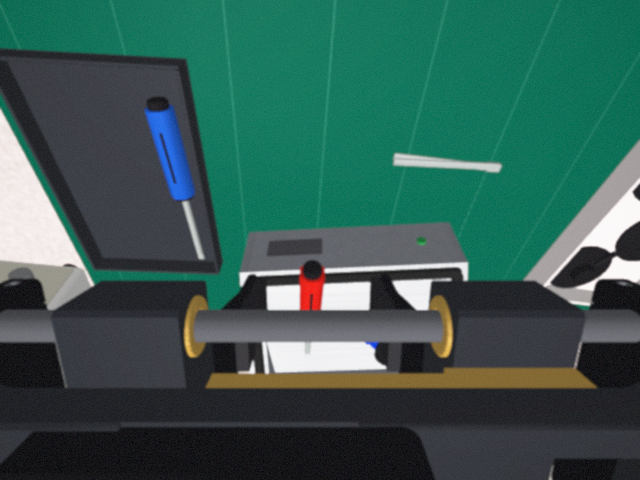

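The picture, which has the robot side at the top, shows the red butt at (312,268) near the projection. The fingers straddle it, the box front edge is at row 265, and the tray with the blue driver is on the left.

Run:
```python
from h import *
for i in range(3): s=r.sense(); print(s['tcp_pos'])
R=tool(3,65)@np.diag([-1,-1,1]); C=np.array([.3832,-.1088,.2593])
A=np.array([.487,-.107,.20]);B=np.array([.5293,-.105,.110])
go(A,R,C);go(B,R,A,R)
```

```text
[ 0.38135286 -0.10909925  0.25843661]
[ 0.38135286 -0.10909925  0.25843661]
[ 0.38135286 -0.10909925  0.25843661]
rot/0.1 [ 0.05 -0.01  0.11] shift/.5 in start tool [-0.1381 -0.0097  0.195 ] in end tool [-0.1379 -0.0073  0.1952] dist 0.12
rot/0.1 [0. 0. 0.] shift/.5 in start tool [-0.0007 -0.0004  0.1989] in end tool [-0.0007 -0.0004  0.1989] dist 0.099
```

Emit:
move_arm:
  series:
    - [[0,0,0.11],[-0.035,-0.002,0.049],0.6]
    - [[0,0,0],[-0.035,-0.002,0.049],0.6]
    - [[0,0,0],[-0.034,-0.002,0.049],0.6]
    - [[0,0,0],[-0.034,-0.002,0.048],0.6]
    - [[0,0,0],[0,0,0.03],0.6]
    - [[0,0,0],[0,0,0.03],0.6]
    - [[0,0,0],[0,0,0.03],0.6]
    - [[0,0,0],[0,0,0.03],0.6]
    - [[0,0,0],[0,0,0.03],0.6]
    - [[0,0,0],[0,0,0.03],0.6]
    - [[0,0,0],[0,0,0],0.6]

```text
time_s: 7.8
tcp_pos: [0.5254, -0.1045, 0.1156]
ee_rot: [[-0.907, -0.054, 0.417], [-0.047, 0.999, 0.026], [-0.418, 0.004, -0.908]]
wrist_force: [0.3, 0.0, -0.8]
gripper_width: 0.6
gripper_force: 0.0
```

Run:
```python
from h import *
w=r.capture('wrist'); d=r.capture('scene'); s=r.sense(); print(s['tcp_pos'],s['wrist_force'])
a=w['img'][200:420,160:480]; b=d['img'][190:290,260:380]
cv2.imwrite('pics/g1.png',np.vstack([cv2.resize(a,(400,275)),cv2.resize(b,(400,320))])[:,:,::-1])
```

```text
[ 0.5254687  -0.10445379  0.11753174] [-0.09498095 -0.73189148 -0.03177781]
```

View pics/g1.png

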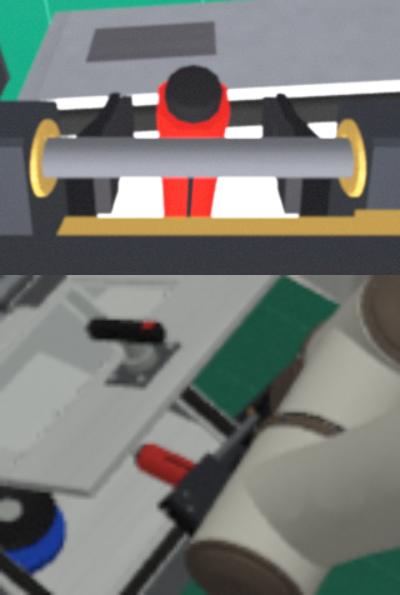

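The driver is centred between the fingers and the lid is clear. I'll go 5 mm deeper and close.

Emit:
move_arm:
  series:
    - [[0,0,0],[0,0,0.01],0.6]
    - [[0,0,0],[0,0,0],0]
    - [[0,0,0],[0,0,0],0]
    - [[0,0,0],[0,0,0],0]
    - [[0,0,0],[0,0,0],0]
    - [[0,0,0],[0,0,0],0]
    - [[0,0,0],[0,0,0],0]
    - [[0,0,0],[0,0,0],0]

```text
time_s: 8.7
tcp_pos: [0.5268, -0.1042, 0.1135]
ee_rot: [[-0.905, -0.054, 0.422], [-0.047, 0.999, 0.027], [-0.423, 0.005, -0.906]]
wrist_force: [-0.0, 0.8, 2.3]
gripper_width: 0.296
gripper_force: 29.4
```

Emit:
move_arm:
  series:
    - [[0,0,0],[0.033,0,-0.024],0]
    - [[0,0,0],[0.033,0,-0.024],0]
    - [[0,0,0],[0.033,0,-0.024],0]
    - [[0,0,0],[0.033,0,-0.024],0]
    - [[0,0,0],[0.01,0,-0.055],0]
    - [[0,0,0],[0.01,0,-0.055],0]
    - [[0,0,0],[0.01,0,-0.055],0]
    - [[0,0,0],[0,0,0],0]

```text
time_s: 9.5
tcp_pos: [0.3978, -0.1116, 0.1997]
ee_rot: [[-0.903, -0.054, 0.426], [-0.046, 0.999, 0.028], [-0.427, 0.005, -0.904]]
wrist_force: [0.7, 0.7, -1.0]
gripper_width: 0.298
gripper_force: 29.7
```

Run:
```python
from h import *
d=r.capture('scene'); t=r.capture('top'); s=r.sense(); print(s['time_s'],s['tcp_pos'],s['gripper_width'],s['joints'])
a=d['img'][160:310,240:460]; b=t['img'][200:380,240:460]
cv2.imwrite('pics/g2.png',np.hstack([cv2.resize(a,(400,273)),cv2.resize(b,(334,273))])[:,:,::-1])
# tray: corners of dark region at rim, top camera, and blue handle axis
im=t['img'].astype(int); m=((im.max(2)<75)&(im.max(2)-im.min(2)<18)).astype(np.uint8); m[:240]=0;m[365:]=0;m[:,:358]=0;m[:,445:]=0
c=max(cv2.findContours(cv2.morphologyEx(m,cv2.MORPH_OPEN,np.ones((3,3))),0,1)[0],key=cv2.contourArea); box=cv2.boxPoints(cv2.minAreaRect(c)); P=np.array([atz(t,q,.028)[:2] for q in box]); print(box.round(),P.round(3),P.mean(0),[np.linalg.norm(P[i]-P[i-1]).round(3) for i in range(4)])
for D,n in [(t,'top'),(d,'scene')]:
  im=D['img'].astype(int); m=(im[...,2]>100)&(im[...,0]<70); m[:200]=0; m[:,:340]=0;m[360:]=0;m[:,445:]=0
  Q=np.array([atz(D,(u,v),.02)[:2] for v,u in zip(*np.nonzero(m))]); c0=Q.mean(0); w=np.linalg.svd(Q-c0)[2][0]; print(n,'blue handle',c0,w,np.ptp((Q-c0)@w))
```

```text
9.6 [ 0.39774091 -0.11159564  0.19697378] 0.29458911973086177 [  8.73283945 -10.0275794  -46.72792037   4.46480836 -28.4759276
 -99.18659597]
[[364. 349.]
 [369. 245.]
 [437. 248.]
 [432. 352.]] [[ 0.339 -0.24 ]
 [ 0.616 -0.237]
 [ 0.621 -0.42 ]
 [ 0.344 -0.416]] [ 0.48010018 -0.32837037] [np.float64(0.176), np.float64(0.278), np.float64(0.183), np.float64(0.278)]
top blue handle [ 0.43933458 -0.27114358] [-0.99640177  0.08475566] 0.3644579005491161<stdin>:10: RuntimeWarning: Mean of empty slice.
  ret = ret.dtype.type(ret / rcount)
Traceback (most recent call last):
numpy.linalg.LinAlgError: 1-dimensional array given. Array must be at least two-dimensional
```

View pics/g2.png

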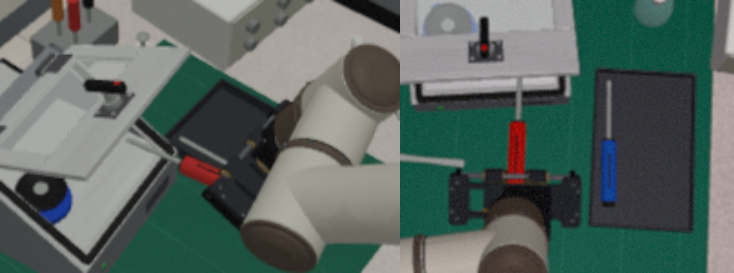

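The driver is in the grip and clear of the box, with its tip pointing forward. The tray is empty apart from the blue one on its left side.

Run:
```python
from h import *
F=np.diag([-1,-1,1]); C=np.array([.3978,-.1116,.198]); R=tool(.5,56)@F
A=np.array([.3955,-.365,.12]); B=np.array([.3955,-.365,.014]); H=np.array([.3955,-.365,.198])
s=r.sense(); E=np.array(s['ee_rot']); go(H,E,C,E); go(H,R,H); go(B,R,H,R); go(A,R,H,R)
```

```text
rot/0.1 [0. 0. 0.] shift/.5 in start tool [ 0.0277 -0.5058 -0.0157] in end tool [ 0.0277 -0.5058 -0.0157] dist 0.253
rot/0.1 [ 0.26 -1.58  0.37] shift/.5 in start tool [0. 0. 0.] in end tool [0. 0. 0.] dist 0.0
rot/0.1 [0. 0. 0.] shift/.5 in start tool [0.2058 0.     0.3051] in end tool [0.2058 0.     0.3051] dist 0.184
rot/0.1 [0. 0. 0.] shift/.5 in start tool [0.0872 0.     0.1293] in end tool [0.0872 0.     0.1293] dist 0.078
```

Emit:
move_arm:
  series:
    - [[0,0,0],[0.004,-0.072,-0.002],0]
    - [[0,0,0],[0.004,-0.072,-0.002],0]
    - [[0,0,0],[0.004,-0.072,-0.002],0]
    - [[0,0,0],[0.004,-0.072,-0.002],0]
    - [[0,0,0],[0.004,-0.072,-0.002],0]
    - [[0,0,0],[0.004,-0.073,-0.003],0]
    - [[0,0,0],[0.004,-0.073,-0.003],0]
    - [[0.13,-0.79,0.19],[0,0,0],0]
    - [[0.13,-0.79,0.18],[0,0,0],0]
    - [[0,0,0],[0.044,0,0.065],0]
    - [[0,0,0],[0.043,0,0.064],0]
    - [[0,0,0],[0,0,0],0]

```text
time_s: 10.8
tcp_pos: [0.3925, -0.3611, 0.1118]
ee_rot: [[-0.835, -0.006, 0.55], [0.002, 1.0, 0.013], [-0.55, 0.012, -0.835]]
wrist_force: [-0.8, 0.5, -1.9]
gripper_width: 0.298
gripper_force: 29.9
```

Run:
```python
from h import *
d=r.capture('scene'); t=r.capture('top'); s=r.sense(); print(s['time_s'],s['tcp_pos'],s['gripper_width'],np.array(s['ee_rot']).round(3))
# red handle seen from scene/top near tray
O={}
for D,n,(u0,u1,v0,v1) in [(t,'top',(370,450,230,380)),(d,'scene',(360,470,180,300))]:
  im=D['img'].astype(int); m=(im[...,0]>110)&(im[...,1]<60)&(im[...,2]<60); k=np.zeros_like(m);k[v0:v1,u0:u1]=1
  ys,xs=np.nonzero(m&k); print(n,len(xs))
  if len(xs)>20:
    P=np.c_[xs,ys].astype(float);c0=P.mean(0); w=np.linalg.svd(P-c0)[2][0]; tt=(P-c0)@w; print(c0,w,c0+w*tt.min(),c0+w*tt.max())
a=d['img'][150:300,320:520]; b=t['img'][220:380,300:460]
cv2.imwrite('pics/g3.png',np.hstack([cv2.resize(a,(400,300),interpolation=2),cv2.resize(b,(300,300),interpolation=2)])[:,:,::-1])
```

```text
10.9 [ 0.39537632 -0.36389601  0.11792224] 0.30294314024766134 [[-0.831 -0.008  0.556]
 [-0.006  1.     0.006]
 [-0.556  0.002 -0.831]]
top 30
[418.36666667 295.96666667] [-0.99986392 -0.01649653] [423.0157832 296.0433714] [413.98524385 295.89437855]
scene 160
[401.85625 219.8    ] [0.90024185 0.43539019] [391.17656983 214.63491243] [413.76267076 225.55838461]
```

View pics/g3.png

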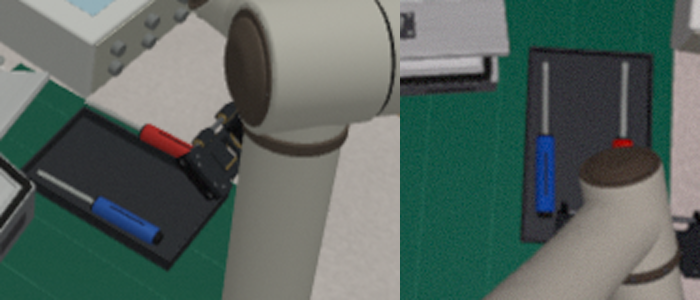

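The driver sits level and parallel over the right half of the tray. I'll lower it.

Emit:
move_arm:
  series:
    - [[0,0,0],[0.022,0,0.033],0]
    - [[0,0,0],[0.022,0,0.033],0]
    - [[0,0,0],[0.022,0,0.033],0]
    - [[0,0,0],[0.022,0,0.033],0]
    - [[0,0,0],[0.011,0,0.017],0]
    - [[0,0,0],[0.006,0,0.008],0]
    - [[0,0,0],[0,0,0],0]
    - [[0,0,0],[0,0,0],0]

```text
time_s: 11.7
tcp_pos: [0.3969, -0.3642, 0.0265]
ee_rot: [[-0.828, -0.009, 0.561], [-0.009, 1.0, 0.004], [-0.561, -0.002, -0.828]]
wrist_force: [-0.2, -0.6, -1.7]
gripper_width: 0.293
gripper_force: 29.9
```

Emit:
move_arm:
  series:
    - [[0,0,0],[0.004,0,0.007],0]
    - [[0,0,0],[0.004,0,0.007],0]
    - [[0,0,0],[0,0,0],0]
    - [[0,0,0],[0,0,0],0]

```text
time_s: 12.1
tcp_pos: [0.3968, -0.3635, 0.0171]
ee_rot: [[-0.829, -0.009, 0.559], [-0.007, 1.0, 0.005], [-0.559, 0.0, -0.829]]
wrist_force: [0.4, -0.2, -1.8]
gripper_width: 0.292
gripper_force: 29.9
```

Emit:
move_arm:
  series:
    - [[0,0,0],[0.004,0,0.006],0]
    - [[0,0,0],[0,0,0],0]
    - [[0,0,0],[0,0,0],0]

```text
time_s: 12.4
tcp_pos: [0.3971, -0.3637, 0.0138]
ee_rot: [[-0.829, -0.009, 0.56], [-0.007, 1.0, 0.005], [-0.56, -0.0, -0.829]]
wrist_force: [-0.7, -0.2, -0.3]
gripper_width: 0.296
gripper_force: 29.9
```

Emit:
move_arm:
  series:
    - [[0,0,0],[0.003,0,0.005],0]
    - [[0,0,0],[0,0,0],0]
    - [[0,0,0],[0,0,0],0]

```text
time_s: 12.7
tcp_pos: [0.3971, -0.3639, 0.011]
ee_rot: [[-0.829, -0.008, 0.56], [-0.007, 1.0, 0.004], [-0.56, -0.001, -0.829]]
wrist_force: [-0.9, 0.0, 3.2]
gripper_width: 0.293
gripper_force: 30.0
```

Emit:
move_arm:
  series:
    - [[0,0,0],[0,0,0],0.5]
    - [[0,0,0],[0,0,0],0.5]
    - [[0,0,0],[0,0,0],0.5]
    - [[0,0,0],[0,0,-0.02],0.5]
    - [[0,0,0],[0,0,-0.05],0.5]
    - [[0,0,0],[0,0,-0.08],0.5]
    - [[0,0,0],[-0.03,0,-0.08],0.5]
    - [[0,0,0],[-0.03,0,-0.08],0.5]
    - [[0,0,0],[-0.03,0,-0.08],0.5]
    - [[0,0,0],[-0.03,0,-0.08],0.5]
    - [[0,0,0],[0,0,0],0.5]

```text
time_s: 13.8
tcp_pos: [0.3156, -0.3665, 0.2465]
ee_rot: [[-0.825, -0.009, 0.565], [-0.014, 1.0, -0.005], [-0.565, -0.012, -0.825]]
wrist_force: [0.4, 0.4, 0.2]
gripper_width: 0.497
gripper_force: 0.0
```

Run:
```python
from h import *
s=r.sense(); print(s['time_s'],s['tcp_pos'],s['gripper_width'],s['joints'])
w=r.capture('wrist'); t=r.capture('top')
cv2.imwrite('pics/g4.png',np.hstack([cv2.resize(w['img'],(480,360)),cv2.resize(t['img'][220:380,300:460],(320,360),interpolation=2)])[:,:,::-1])
```

```text
13.8 [ 0.31557999 -0.3664921   0.24647565] 0.4965152733281574 [-48.70011923   0.15196831 -19.84447662 -33.09698943 -50.46947722
 -23.56465682]
```

View pics/g4.png

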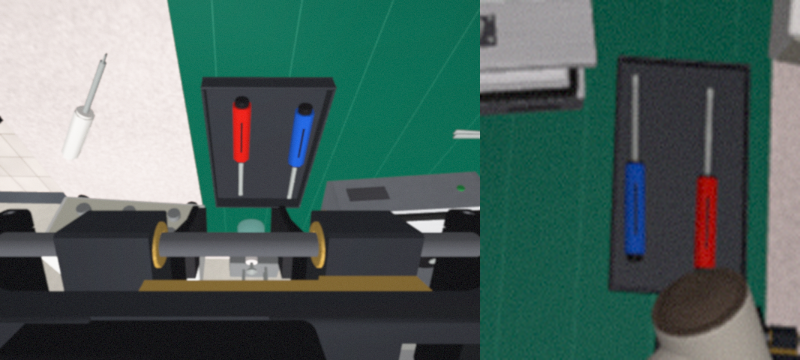

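The red driver lies flat in the tray beside the blue one, seen at wrist (241,130) and top-crop (706,220). Next I move in front of the box and flip the tool.

Run:
```python
from h import *
s=r.sense(); E=np.array(s['ee_rot']); P=np.array([.38,-.06,.36]); go(P,E)
go(P,tool(6.5,60),P,E@np.diag([-1,-1,1]))
for th in [1.0,.8,.6,.4,.2,.03]:
    B=boxpts([.652,-.044,.114,th]); h=B['lid_hinge']; u=(B['lid_edge']-h); print(th,{k:v.round(3) for k,v in B.items()})
```

```text
rot/0.1 [0. 0. 0.] shift/.5 in start tool [-0.2466  0.6064 -0.1231] in end tool [-0.2466  0.6064 -0.1231] dist 0.333
rot/0.1 [ 0.57 -0.72 -0.88] shift/.5 in start tool [0. 0. 0.] in end tool [0. 0. 0.] dist 0.0
1.0 {'lid_hinge': array([ 0.736, -0.034,  0.215]), 'lid_edge': array([ 0.525, -0.059,  0.33 ]), 'tee_grip': array([ 0.58 , -0.052,  0.34 ]), 'box': array([ 0.652, -0.044,  0.   ])}
0.8 {'lid_hinge': array([ 0.736, -0.034,  0.215]), 'lid_edge': array([ 0.507, -0.061,  0.286]), 'tee_grip': array([ 0.559, -0.055,  0.306]), 'box': array([ 0.652, -0.044,  0.   ])}
0.6 {'lid_hinge': array([ 0.736, -0.034,  0.215]), 'lid_edge': array([ 0.497, -0.062,  0.238]), 'tee_grip': array([ 0.544, -0.056,  0.269]), 'box': array([ 0.652, -0.044,  0.   ])}
0.4 {'lid_hinge': array([ 0.736, -0.034,  0.215]), 'lid_edge': array([ 0.497, -0.062,  0.19 ]), 'tee_grip': array([ 0.537, -0.057,  0.229]), 'box': array([ 0.652, -0.044,  0.   ])}
0.2 {'lid_hinge': array([ 0.736, -0.034,  0.215]), 'lid_edge': array([ 0.507, -0.061,  0.143]), 'tee_grip': array([ 0.539, -0.057,  0.189]), 'box': array([ 0.652, -0.044,  0.   ])}
0.03 {'lid_hinge': array([ 0.736, -0.034,  0.215]), 'lid_edge': array([ 0.522, -0.059,  0.105]), 'tee_grip': array([ 0.546, -0.056,  0.156]), 'box': array([ 0.652, -0.044,  0.   ])}
```

Emit:
move_arm:
  series:
    - [[0,0,0],[-0.025,0.061,-0.012],0.2]
    - [[0,0,0],[-0.025,0.061,-0.012],0.2]
    - [[0,0,0],[-0.025,0.061,-0.012],0.2]
    - [[0,0,0],[-0.025,0.061,-0.012],0.2]
    - [[0,0,0],[-0.025,0.061,-0.012],0.2]
    - [[0,0,0],[-0.025,0.061,-0.012],0]
    - [[0,0,0],[-0.025,0.061,-0.012],0]
    - [[0,0,0],[-0.025,0.061,-0.012],0]
    - [[0,0,0],[-0.025,0.061,-0.012],0]
    - [[0,0,0],[-0.025,0.061,-0.012],0]
    - [[0,0,-1],[0,0,0],0]
    - [[0,0,-1],[0,0,0],0]

```text
time_s: 15.1
tcp_pos: [0.3814, -0.0614, 0.3548]
ee_rot: [[-0.812, -0.182, 0.555], [-0.214, 0.977, 0.007], [-0.544, -0.114, -0.832]]
wrist_force: [0.2, -1.1, 0.3]
gripper_width: 0.005
gripper_force: 0.0
```

Emit:
move_arm:
  series:
    - [[0,0,-1],[0,0,0],0]
    - [[0,0,-1],[0,0,0],0]
    - [[0,0,-1],[0,0,0],0]
    - [[0,0,-1],[0,0,0],0]
    - [[0,0,-1],[0,0,0],0]
    - [[0,0,-1],[0,0,0],0]
    - [[0,0,-1],[0,0,0],0]
    - [[0,0,-1],[0,0,0],0]
    - [[0,0,-1],[0,0,0],0]
    - [[0,0,-1],[0,0,0],0]
    - [[0,0,-1],[0,0,0],0]
    - [[0,0,-1],[0,0,0],0]

```text
time_s: 16.3
tcp_pos: [0.3812, -0.0634, 0.3545]
ee_rot: [[-0.129, -0.822, 0.555], [-0.987, 0.158, 0.004], [-0.091, -0.547, -0.832]]
wrist_force: [0.3, 0.1, 0.2]
gripper_width: 0.004
gripper_force: 0.0
```

Emit:
move_arm:
  series:
    - [[0,0,-1],[0,0,0],0]
    - [[0,0,-1],[0,0,0],0]
    - [[0,0,-1],[0,0,0],0]
    - [[0,0,-1],[0,0,0],0]
    - [[0,0,-1],[0,0,0],0]
    - [[0,0,-1],[0,0,0],0]
    - [[0,0,-1],[0,0,0],0]
    - [[0,0,-1],[0,0,0],0]
    - [[0,0,-1],[0,0,0],0]
    - [[0,0,-1],[0,0,0],0]
    - [[0,0,-1],[0,0,0],0]
    - [[0,0,-1],[0,0,0],0]

```text
time_s: 17.5
tcp_pos: [0.3812, -0.0634, 0.3545]
ee_rot: [[0.719, -0.419, 0.555], [-0.505, -0.863, 0.004], [0.477, -0.283, -0.832]]
wrist_force: [-0.2, -0.2, 0.6]
gripper_width: 0.004
gripper_force: 0.0
```

Emit:
move_arm:
  series:
    - [[0,0,-1],[0,0,0],0]
    - [[0,0,-1],[0,0,0],0]
    - [[0,0,-1],[0,0,0],0]
    - [[0,0,-1],[0,0,0],0]
    - [[0,0,-1],[0,0,0],0]
    - [[0,0,-0.4],[0,0,0],0]
    - [[0.57,-0.72,-0.88],[0,0,0],0]
    - [[0,0,0],[0,0,0],0]

```text
time_s: 18.3
tcp_pos: [0.3824, -0.0645, 0.3559]
ee_rot: [[0.858, 0.08, 0.507], [0.069, -0.997, 0.04], [0.509, 0.0, -0.861]]
wrist_force: [0.4, -0.7, 0.2]
gripper_width: 0.008
gripper_force: 0.0
```

Run:
```python
from h import *
s=r.sense(); print(s['time_s'],s['tcp_pos'],s['gripper_width'],s['joints'],np.array(s['ee_rot']).round(3))
w=r.capture('wrist'); d=r.capture('scene'); t=r.capture('top'); 
for n in ['wrist','scene','top']: print(n,{k:[(q['score'],q['centre']) for q in r.pinpoint(k,n)][:2] for k in ['lid_edge','tee_grip','lid_hinge','speaker']})
cv2.imwrite('pics/w2.png',w['img'][:,:,::-1])
B=boxpts([.652,-.044,.114,1.0]); print({k:proj(w,v).round() for k,v in B.items()})
```

```text
18.3 [ 0.38238091 -0.06447554  0.35592566] 0.008328657191847505 [ 22.08921619 -24.95688647 -36.52229441  11.62002321 -49.60634455
  67.21861768] [[ 0.858  0.08   0.507]
 [ 0.069 -0.997  0.04 ]
 [ 0.509  0.    -0.861]]
wrist {'lid_edge': [(0.93, [328.6, 94.4])], 'tee_grip': [(0.84, [328.1, 19.5])], 'lid_hinge': [(0.56, [314.8, 1.8]), (0.38, [253.8, 282.4])], 'speaker': [(0.68, [272.4, 121.2]), (0.63, [254.1, 285.5])]}
scene {'lid_edge': [(0.79, [318.2, 219.3])], 'tee_grip': [(0.77, [297.9, 208.0]), (0.27, [382.5, 257.5])], 'lid_hinge': [(0.66, [251.0, 212.5])], 'speaker': [(0.94, [263.2, 268.7]), (0.25, [277.1, 273.9])]}
top {'lid_edge': [(0.75, [293.6, 251.1])], 'tee_grip': [(0.44, [296.1, 224.5]), (0.16, [416.1, 302.0])], 'lid_hinge': [(0.76, [292.0, 172.6]), (0.45, [174.7, 187.7])], 'speaker': []}
{'lid_hinge': array([[316.,   3.]]), 'lid_edge': array([[326.,  90.]]), 'tee_grip': array([[323.,  14.]]), 'box': array([[318., 159.]])}
```

View pics/w2.png

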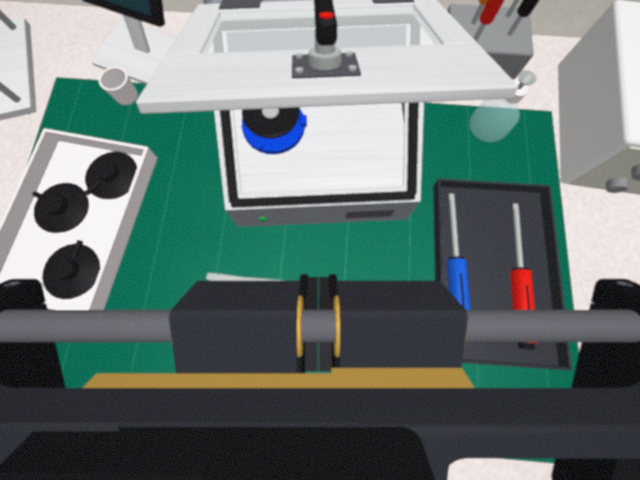

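Run:
```python
from h import *
s=r.sense(); E=np.array(s['ee_rot']); P0=np.array(s['tcp_pos'])
def tip(th,rho=.222,y=-.055,h=.005):
    B=boxpts([.652,-.044,.114,th]); H=B['lid_hinge']; D=B['lid_edge']-H
    a=.114; yy=np.array([-np.sin(a),np.cos(a),0]); g=np.pi/6-th; f=np.array([np.cos(a),np.sin(a),0]);k=np.array([0,0,1.])
    u=-f*np.cos(g)-k*np.sin(g); n=-f*np.sin(g)+k*np.cos(g); return H+rho*u+h*n+y*yy
W=[tip(1.0)+[0,0,.06],tip(1.0)+[0,0,.02]]+[tip(t) for t in np.linspace(1,.06,12)]
p=P0
for w in W: print(w.round(3),(E.T@(w-p)/.5).round(4)); p=w
```

```text
[ 0.549 -0.111  0.381] [0.3057 0.1205 0.1244]
[ 0.549 -0.111  0.341] [-0.0409 -0.0001  0.0688]
[ 0.549 -0.111  0.321] [-0.0204 -0.      0.0344]
[ 0.541 -0.112  0.304] [-0.0318  0.0005  0.0207]
[ 0.534 -0.113  0.287] [-0.0299  0.0004  0.0234]
[ 0.529 -0.113  0.268] [-0.0278  0.0003  0.0258]
[ 0.525 -0.114  0.25 ] [-0.0255  0.0002  0.0281]
[ 0.523 -0.114  0.231] [-0.023   0.0001  0.0302]
[ 0.522 -0.114  0.212] [-0.0203 -0.      0.032 ]
[ 0.523 -0.114  0.193] [-0.0175 -0.0001  0.0337]
[ 0.526 -0.114  0.174] [-0.0146 -0.0002  0.035 ]
[ 0.53  -0.113  0.156] [-0.0115 -0.0003  0.0361]
[ 0.536 -0.113  0.138] [-0.0084 -0.0004  0.037 ]
[ 0.543 -0.112  0.12 ] [-0.0052 -0.0005  0.0376]
```

Emit:
move_arm:
  series:
    - [[0,0,0],[0.061,0.024,0.025],0]
    - [[0,0,0],[0.061,0.024,0.025],0]
    - [[0,0,0],[0.061,0.024,0.025],0]
    - [[0,0,0],[0.061,0.024,0.025],0]
    - [[0,0,0],[0.062,0.024,0.025],0]
    - [[0,0,0],[-0.02,0,0.034],0]
    - [[0,0,0],[-0.02,0,0.034],0]
    - [[0,0,0],[0,0,0],0]

```text
time_s: 19.85
tcp_pos: [0.5482, -0.111, 0.3374]
ee_rot: [[0.861, 0.081, 0.503], [0.07, -0.997, 0.041], [0.504, 0.0, -0.864]]
wrist_force: [-0.7, -0.5, -1.1]
gripper_width: 0.004
gripper_force: 0.0
```

Emit:
move_arm:
  series:
    - [[0,0,0],[-0.02,0,0.034],0]
    - [[0,0,0],[-0.032,0,0.021],0]
    - [[0,0,0],[-0.03,0,0.023],0]
    - [[0,0,0],[0,0,0],0]

```text
time_s: 20.25
tcp_pos: [0.5327, -0.1122, 0.2857]
ee_rot: [[0.858, 0.082, 0.506], [0.071, -0.997, 0.041], [0.508, 0.001, -0.861]]
wrist_force: [0.3, -0.2, -1.0]
gripper_width: 0.004
gripper_force: 0.0
```

```bash
cat >> h.py <<'E'
def fitbox(x0,names=('scene','top','wrist'),keys=('lid_hinge','lid_edge','tee_grip','speaker'),fixed=None):
    from scipy.optimize import least_squares
    O=[]
    for n in names:
        d=r.capture(n)
        for k in ('lid_hinge','lid_edge','tee_grip'):
            q=r.pinpoint(k,n)
            if q and q[0]['score']>.4: O.append((d,n,k,np.array(q[0]['centre'])))
    mk=(lambda p:p) if fixed is None else (lambda p:np.r_[fixed,p])
    f=lambda p:np.concatenate([proj(d,boxpts(mk(p))[k])[0]-u for d,n,k,u in O])
    s=least_squares(f,x0,loss='soft_l1',f_scale=3); e=f(s.x).reshape(-1,2)
    print('fit',mk(s.x).round(4),[(n,k,v.round(1).tolist()) for (d,n,k,u),v in zip(O,e)]); return mk(s.x)
E
python3 - <<'E'
from h import *
fitbox([.9],('scene','top'),fixed=[.652,-.044,.114])
E
```

```text
fit [ 0.652  -0.044   0.114   0.7755] [('scene', 'lid_hinge', [-0.3, -2.0]), ('scene', 'lid_edge', [-0.5, 0.8]), ('scene', 'tee_grip', [0.5, 1.9]), ('top', 'lid_hinge', [-0.6, 0.7]), ('top', 'lid_edge', [-116.5, -33.6])]
```

The lid is following, now at about 0.78 rad.

Emit:
move_arm:
  series:
    - [[0,0,0],[-0.028,0,0.026],0]
    - [[0,0,0],[-0.025,0,0.028],0]
    - [[0,0,0],[-0.023,0,0.03],0]
    - [[0,0,0],[-0.02,0,0.032],0]
    - [[0,0,0],[-0.017,0,0.034],0]
    - [[0,0,0],[-0.015,0,0.035],0]
    - [[0,0,0],[-0.011,0,0.036],0]
    - [[0,0,0],[-0.008,0,0.037],0]
    - [[0,0,0],[0,0,0],0]

```text
time_s: 21.55
tcp_pos: [0.5362, -0.1122, 0.1363]
ee_rot: [[0.859, 0.082, 0.505], [0.071, -0.997, 0.041], [0.507, 0.001, -0.862]]
wrist_force: [-0.6, 0.7, -0.1]
gripper_width: 0.005
gripper_force: 0.0
```

Emit:
move_arm:
  series:
    - [[0,0,0],[-0.003,0,0.02],0]
    - [[0,0,0],[-0.002,0,0.014],0]
    - [[0,0,0],[0,0,0.007],0]
    - [[0,0,0],[0,0,0],0]

```text
time_s: 21.95
tcp_pos: [0.5463, -0.1138, 0.1224]
ee_rot: [[0.858, 0.085, 0.507], [0.071, -0.996, 0.047], [0.509, -0.005, -0.861]]
wrist_force: [0.1, -0.4, -0.3]
gripper_width: 0.003
gripper_force: 0.0
```

Emit:
move_arm:
  series:
    - [[0,0,0],[0,0,0.008],0]
    - [[0,0,0],[0,0,0],0]
    - [[0,0,0],[0,0,0],0]

```text
time_s: 22.25
tcp_pos: [0.548, -0.1141, 0.119]
ee_rot: [[0.858, 0.086, 0.506], [0.071, -0.996, 0.049], [0.508, -0.006, -0.861]]
wrist_force: [-1.1, 0.9, -0.4]
gripper_width: 0.003
gripper_force: 0.0
```

Run:
```python
from h import *
fitbox([.05],('scene','top'),fixed=[.652,-.044,.114])
print(r.sense()['wrist_force'])
```

```text
fit [ 0.652  -0.044   0.114  -0.0807] [('scene', 'lid_hinge', [0.8, 0.5]), ('scene', 'tee_grip', [-8.6, -77.2]), ('top', 'lid_edge', [-2.5, -1.2]), ('top', 'tee_grip', [2.6, 1.9])]
[0.32624001 0.39611852 0.58988865]
```

Emit:
move_arm:
  series:
    - [[0,0,0],[0,0,0.008],0]
    - [[0,0,0],[0,0,0],0]
    - [[0,0,0],[0,0,0],0]

```text
time_s: 22.95
tcp_pos: [0.55, -0.1143, 0.1154]
ee_rot: [[0.859, 0.087, 0.504], [0.071, -0.996, 0.05], [0.507, -0.007, -0.862]]
wrist_force: [-0.9, 0.7, 0.3]
gripper_width: 0.007
gripper_force: 0.2
```

Emit:
move_arm:
  series:
    - [[0,0,0],[0,0,0.008],0]
    - [[0,0,0],[0,0,0],0]
    - [[0,0,0],[0,0,0],0]

```text
time_s: 23.25
tcp_pos: [0.5517, -0.1144, 0.1122]
ee_rot: [[0.86, 0.087, 0.503], [0.071, -0.996, 0.052], [0.506, -0.008, -0.863]]
wrist_force: [-2.7, 2.7, 2.7]
gripper_width: 0.004
gripper_force: 2.0
```

Emit:
move_arm:
  series:
    - [[0,0,0],[0,0,-0.02],0]
    - [[0,0,0],[0,0,-0.06],0]
    - [[0,0,0],[-0.02,-0.035,-0.08],0.5]
    - [[0,0,0],[-0.02,-0.035,-0.08],0.5]
    - [[0,0,0],[-0.02,-0.035,-0.08],0.5]
    - [[0,0,0],[0,0,0],0.5]

```text
time_s: 23.85
tcp_pos: [0.4397, -0.072, 0.2415]
ee_rot: [[0.853, 0.09, 0.515], [0.073, -0.996, 0.054], [0.518, -0.009, -0.856]]
wrist_force: [0.6, 0.3, 0.2]
gripper_width: 0.286
gripper_force: 0.0
```

Run:
```python
from h import *
p=fitbox([.652,-.044,.114,.03]); B=boxpts(p); print({k:v.round(4) for k,v in B.items()})
w=r.capture('wrist'); d=r.capture('scene'); s=r.sense(); print(s['time_s'],s['tcp_pos'],s['joints'])
cv2.imwrite('pics/w3.png',np.hstack([cv2.resize(w['img'],(480,360)),cv2.resize(d['img'][160:310,220:353],(320,360),interpolation=2)])[:,:,::-1])
g=[q['centre'] for q in r.pinpoint('tee_grip','wrist')]; print(g)
```

```text
fit [ 0.6533 -0.0473  0.1094  0.0049] [('scene', 'lid_hinge', [-55.2, -40.3]), ('scene', 'lid_edge', [0.1, 0.3]), ('scene', 'tee_grip', [0.5, 2.0]), ('top', 'lid_hinge', [0.4, 0.9]), ('top', 'lid_edge', [-0.6, 0.0]), ('top', 'tee_grip', [4.4, 0.7]), ('wrist', 'lid_edge', [1.8, 0.6]), ('wrist', 'tee_grip', [-2.3, -0.4])]
{'lid_hinge': array([ 0.7378, -0.038 ,  0.215 ]), 'lid_edge': array([ 0.5264, -0.0612,  0.0994]), 'tee_grip': array([ 0.5485, -0.0588,  0.1512]), 'box': array([ 0.6533, -0.0473,  0.    ])}
24.55 [ 0.4411502  -0.07270682  0.23530299] [ 14.49459095 -11.03242768 -45.4920242   10.15892656 -25.78475701
  72.39113028]
[[313.7, 170.3]]
```

View pics/w3.png

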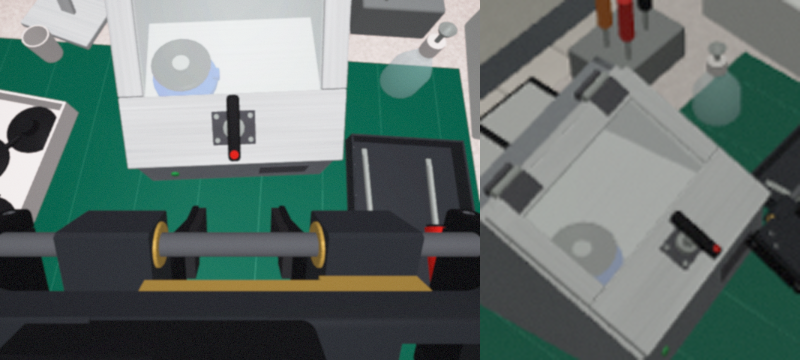

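The lid is down, and the T-handle is at turn 0 with the red dot towards the front edge at wrist-crop (234,155). Next I grip the bar.

Run:
```python
from h import *
R=tool(6.3,61); G=np.array([.5485,-.0588,.153]); T=G+R[:,2]*.0187; A=T-R[:,2]*.07; s=r.sense(); print(s['tcp_pos'],T,A)
go(A,R); go(T,R,A,R)
```

```text
[ 0.44113282 -0.07267022  0.2354432 ] [ 0.55751119 -0.05780516  0.13664461] [ 0.52377946 -0.06152917  0.19786799]
rot/0.1 [ 0.04 -0.25 -0.24] shift/.5 in start tool [ 0.1056 -0.0072  0.1492] in end tool [ 0.1094 -0.004   0.1466] dist 0.091
rot/0.1 [0. 0. 0.] shift/.5 in start tool [0.   0.   0.14] in end tool [0.   0.   0.14] dist 0.07
```

Emit:
move_arm:
  series:
    - [[0.04,-0.25,-0.24],[0,0,0],0.5]
    - [[0,0,0],[0.036,-0.001,0.049],0.5]
    - [[0,0,0],[0.036,-0.001,0.049],0.5]
    - [[0,0,0],[0.036,-0.002,0.048],0.5]
    - [[0,0,0],[0,0,0.03],0.5]
    - [[0,0,0],[0,0,0.03],0.5]
    - [[0,0,0],[0,0,0],0.5]

```text
time_s: 25.3
tcp_pos: [0.5369, -0.0601, 0.1694]
ee_rot: [[0.871, 0.11, 0.478], [0.097, -0.994, 0.052], [0.481, 0.001, -0.877]]
wrist_force: [-0.1, -0.4, 1.0]
gripper_width: 0.5
gripper_force: 0.0
```

Run:
```python
from h import *
R=tool(6.3,61); T=np.array([.5575,-.0578,.1366]); s=r.sense(); print(s['tcp_pos'],s['joints'],s['wrist_force'])
go(T,R); w=r.capture('wrist'); q=r.pinpoint('tee_grip','wrist'); print(q, proj(w,[.5485,-.0588,.153]))
d=r.capture('scene'); print(r.pinpoint('tee_grip','scene')[:1],proj(d,[.5485,-.0588,.153]))
cv2.imwrite('pics/w4.png',np.hstack([cv2.resize(w['img'][80:400,120:520],(450,360)),cv2.resize(d['img'][190:290,260:360],(340,360),interpolation=2)])[:,:,::-1])
```

```text
[ 0.53692283 -0.06013652  0.16940789] [ 12.19214744   5.38335603 -41.10946071  11.01830193 -15.16163011
  74.21265224] [-0.0737149  -0.35596577  0.99920722]
rot/0.1 [0.01 0.04 0.  ] shift/.5 in start tool [ 0.0048 -0.0002  0.0774] in end tool [ 0.0044 -0.0001  0.0775] dist 0.039
[{'centre': [317.3, 278.6], 'score': 0.84}] [[318.1927467 274.8209119]]
[{'centre': [402.5, 244.0], 'score': 0.31}] [[310.05402727 257.8582452 ]]
```

View pics/w4.png

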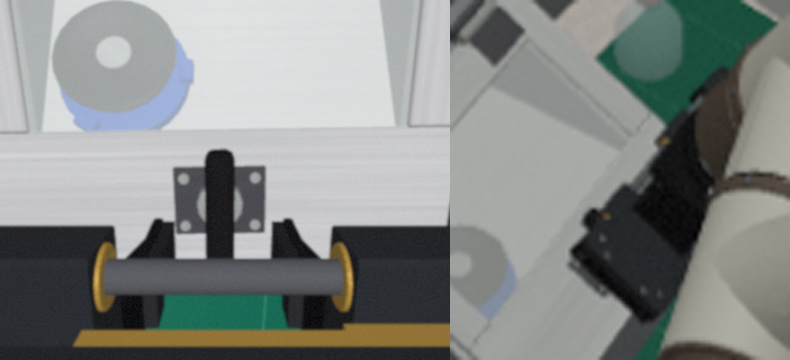

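The bar is centred between the fingers (crop column 219 between 155 and 285), with its lateral position confirmed. I'm watching joint 5 near its limit while going in.

Emit:
move_arm:
  series:
    - [[0,0,0],[0.002,0,0.025],0.5]
    - [[0,0,0],[0.001,0,0.025],0.5]
    - [[0,0,0],[0,0,0],0.5]

```text
time_s: 25.8
tcp_pos: [0.5505, -0.0586, 0.1503]
ee_rot: [[0.87, 0.11, 0.481], [0.097, -0.994, 0.053], [0.484, 0.001, -0.875]]
wrist_force: [-0.9, 0.9, -0.3]
gripper_width: 0.5
gripper_force: 0.0
```

Run:
```python
from h import *
R=tool(6.3,61); T=np.array([.5575,-.0578,.1366]); s=r.sense(); print(s['tcp_pos'],s['joints'],s['wrist_force'])
go(T,R)
```

```text
[ 0.55045633 -0.05858195  0.15032274] [ 11.71091419   8.29357554 -42.27756853  14.07035772 -10.89728081
  71.46557689] [-0.87810225  0.88240306 -0.28050525]
rot/0.1 [0.   0.01 0.01] shift/.5 in start tool [-0.0009 -0.      0.0309] in end tool [-0.0009 -0.      0.0309] dist 0.015
```

Run:
```python
from h import *
R=tool(6.3,65); G=np.array([.5485,-.0588,.153]); T=G+R[:,2]*.0187; print(T)
go(T,R)
```

```text
[ 0.55635524 -0.05793277  0.13605204]
rot/0.1 [ 0.   -0.69  0.01] shift/.5 in start tool [-0.0034 -0.      0.0307] in end tool [-0.0013  0.      0.0309] dist 0.015
```

Emit:
move_arm:
  series:
    - [[0,-0.69,0],[0,0,0],0.5]
    - [[0,0,0],[-0.001,0,0.016],0.5]
    - [[0,0,0],[0,0,0.015],0.5]
    - [[0,0,0],[0,0,0],0.5]

```text
time_s: 26.2
tcp_pos: [0.5558, -0.0581, 0.1349]
ee_rot: [[0.901, 0.11, 0.419], [0.1, -0.994, 0.046], [0.422, 0.0, -0.907]]
wrist_force: [-1.0, 0.1, -0.1]
gripper_width: 0.499
gripper_force: 0.0
```

Run:
```python
from h import *
R=tool(6.3,65); T=np.array([.5564,-.0579,.136]); s=r.sense(); print(s['tcp_pos'],s['joints'],s['wrist_force'])
go(T,R)
```

```text
[ 0.55576431 -0.05806764  0.13489985] [ 11.82183794  11.05564467 -37.75541685   8.29499481 -16.51280217
  77.04719047] [-1.03670142  0.13434839 -0.09770565]
rot/0.1 [0.   0.01 0.  ] shift/.5 in start tool [ 0.0021 -0.0002 -0.0014] in end tool [ 0.0021 -0.0002 -0.0014] dist 0.001
```

Emit:
move_arm:
  series:
    - [[0,0.35,0],[0,0,0],0.5]
    - [[0,0,0],[0,0,0],0]
    - [[0,0,0],[0,0,0],0]
    - [[0,0,0],[0,0,0],0]
    - [[0,0,0],[0,0,0],0]
    - [[0,0,0],[0,0,0],0]
    - [[0,0,0],[0,0,0],0]

```text
time_s: 26.9
tcp_pos: [0.5572, -0.0565, 0.1367]
ee_rot: [[0.884, 0.112, 0.453], [0.099, -0.994, 0.051], [0.456, -0.0, -0.89]]
wrist_force: [-3.0, 7.5, 2.6]
gripper_width: 0.161
gripper_force: 30.0
```

Run:
```python
from h import *
s=r.sense(); print(s['tcp_pos'],s['joints'],s['wrist_force'],s['moment'],s['gripper_width']*87)
```

```text
[ 0.55724448 -0.05648798  0.13672749] [ 11.85281669  10.51768709 -40.2436893   11.48016879 -12.4384086
  73.93369586] [-3.00295996  7.48077545  2.59191753] [1.92218237 1.57294873 1.12210778] 13.966692234632706
```

Emit:
move_arm:
  series:
    - [[0,0,0],[0,-0.003,0.01],0]
    - [[0,0,0],[0,0,0],0]
    - [[0,0,0],[0,0,0],0]

```text
time_s: 27.2
tcp_pos: [0.5588, -0.0561, 0.1326]
ee_rot: [[0.885, 0.11, 0.453], [0.098, -0.994, 0.05], [0.456, 0.0, -0.89]]
wrist_force: [-4.1, -0.2, 4.8]
gripper_width: 0.164
gripper_force: 30.8
```

Emit:
move_arm:
  series:
    - [[0,0,0],[0,0,0.008],0]
    - [[0,0,0],[0,0,0],0]
    - [[0,0,0],[0,0,0],0]

```text
time_s: 27.5
tcp_pos: [0.5598, -0.056, 0.1307]
ee_rot: [[0.884, 0.11, 0.454], [0.098, -0.994, 0.05], [0.457, 0.001, -0.89]]
wrist_force: [-17.7, 3.6, 21.3]
gripper_width: 0.161
gripper_force: 38.5
```

Run:
```python
from h import *
s=r.sense(); print(s['time_s'],s['tcp_pos'],s['wrist_force'],s['moment'],s['joints'])
w=r.capture('wrist'); t=r.capture('top'); s=r.sense(); print(s['tcp_pos'],s['wrist_force'])
for k in ['tee_grip','lid_edge']: print(k,[(q['score'],q['centre']) for q in r.pinpoint(k,'wrist')],[(q['score'],q['centre']) for q in r.pinpoint(k,'top')])
for th in [0,.032]: print(th,{k:(proj(w,v).round(1),proj(t,v).round(1)) for k,v in boxpts([.653,-.046,.112,th]).items() if k!='box'})
```

```text
27.5 [ 0.55982445 -0.05600432  0.13070711] [-17.6790146    3.58773842  21.27951707] [1.25103791 2.71741983 0.84740055] [ 11.7534037   11.26200474 -41.08266377  13.42537751 -10.882146
  71.9722999 ]
[ 0.5598097  -0.05603642  0.13072518] [-17.97412846   3.75918765  21.02263473]
tee_grip [(0.94, [321.5, 315.7])] [(0.36, [300.6, 252.0])]
lid_edge [] []
0 {'lid_hinge': (array([[ 319. , -195.8]]), array([[295.6, 174. ]])), 'lid_edge': (array([[319.2, 353.7]]), array([[299.7, 267.9]])), 'tee_grip': (array([[319.5, 316.2]]), array([[298.8, 255.4]]))}
0.032 {'lid_hinge': (array([[ 319. , -195.8]]), array([[295.6, 174. ]])), 'lid_edge': (array([[319.2, 361.8]]), array([[299.7, 268.8]])), 'tee_grip': (array([[319.6, 321. ]]), array([[298.7, 255.7]]))}
```

The tee projection matches a lid angle near 0 and the axial press is about 27 N, so I'll turn it.

Emit:
move_arm:
  series:
    - [[0,0,0.7],[0,0,0],0]
    - [[0,0,0.7],[0,0,0],0]
    - [[0,0,0.7],[0,0,0],0]
    - [[0,0,0.7],[0,0,0],0]
    - [[0,0,0],[0,0,0],0]

```text
time_s: 28.3
tcp_pos: [0.5598, -0.0559, 0.1307]
ee_rot: [[0.88, -0.139, 0.454], [-0.181, -0.982, 0.05], [0.439, -0.126, -0.89]]
wrist_force: [-18.5, 3.5, 20.8]
gripper_width: 0.161
gripper_force: 40.0
```

Emit:
move_arm:
  series:
    - [[0,0,0.7],[0,0,0],0]
    - [[0,0,0.7],[0,0,0],0]
    - [[0,0,0.7],[0,0,0],0]
    - [[0,0,0.7],[0,0,0],0]
    - [[0,0,0],[0,0,0],0]

```text
time_s: 28.8
tcp_pos: [0.5599, -0.0557, 0.1308]
ee_rot: [[0.807, -0.377, 0.454], [-0.445, -0.894, 0.05], [0.387, -0.243, -0.889]]
wrist_force: [-19.2, 4.0, 21.0]
gripper_width: 0.16
gripper_force: 41.7
```

Emit:
move_arm:
  series:
    - [[0,0,0.7],[0,0,0],0]
    - [[0,0,0.7],[0,0,0],0]
    - [[0,0,0.7],[0,0,0],0]
    - [[0,0,0.7],[0,0,0],0]
    - [[0,0,0.7],[0,0,0],0]
    - [[0,0,0.7],[0,0,0],0]
    - [[0,0,0],[0,0,0],0]

```text
time_s: 29.5
tcp_pos: [0.56, -0.0556, 0.1309]
ee_rot: [[0.583, -0.673, 0.455], [-0.771, -0.635, 0.051], [0.255, -0.38, -0.889]]
wrist_force: [-19.8, 4.4, 20.8]
gripper_width: 0.165
gripper_force: 42.7
```

Run:
```python
from h import *
s=r.sense(); E=np.array(s['ee_rot']); R=tool(6.3,63); M=R.T@E; print(s['time_s'],s['tcp_pos'],'turned',np.arctan2(M[1,0],M[0,0]),'F tool',E.T@s['wrist_force'],'M tool',E.T@s['moment'],s['joints'])
```

```text
29.5 [ 0.55996368 -0.05555792  0.13094664] turned 0.9800688453859646 F tool [ -9.66426677   2.62387321 -27.30163026] M tool [-0.5399458  -3.62111245 -0.16028426] [ 11.78709412  11.23688302 -41.10178094  13.41269519 -10.80931189
  15.78192533]
```

Emit:
move_arm:
  series:
    - [[0,0,0.8],[0,0,0],0]
    - [[0,0,0.8],[0,0,0],0]
    - [[0,0,0.8],[0,0,0],0]
    - [[0,0,0.8],[0,0,0],0]
    - [[0,0,0.8],[0,0,0],0]
    - [[0,0,0.8],[0,0,0],0]
    - [[0,0,0.8],[0,0,0],0]
    - [[0,0,0.8],[0,0,0],0]
    - [[0,0,0.8],[0,0,0],0]
    - [[0,0,0.8],[0,0,0],0]
    - [[0,0,0],[0,0,0],0]

```text
time_s: 30.6
tcp_pos: [0.5603, -0.0554, 0.1312]
ee_rot: [[-0.076, -0.887, 0.456], [-0.993, 0.111, 0.051], [-0.096, -0.448, -0.889]]
wrist_force: [-19.2, 5.2, 21.4]
gripper_width: 0.164
gripper_force: 40.4
```

Emit:
move_arm:
  series:
    - [[0,0,0.8],[0,0,0],0]
    - [[0,0,0.8],[0,0,0],0]
    - [[0,0,0.8],[0,0,0],0]
    - [[0,0,0.8],[0,0,0],0]
    - [[0,0,0.8],[0,0,0],0]
    - [[0,0,0.8],[0,0,0],0]
    - [[0,0,0.8],[0,0,0],0]
    - [[0,0,0.8],[0,0,0],0]
    - [[0,0,0.8],[0,0,0],0]
    - [[0,0,0],[0,0,0],0]

```text
time_s: 31.6
tcp_pos: [0.5607, -0.0555, 0.1313]
ee_rot: [[-0.642, -0.617, 0.456], [-0.673, 0.738, 0.051], [-0.368, -0.275, -0.889]]
wrist_force: [-17.4, 5.3, 20.3]
gripper_width: 0.16
gripper_force: 37.1
```

Run:
```python
from h import *
s=r.sense(); E=np.array(s['ee_rot']); R=tool(6.3,63); M=R.T@E; print(s['time_s'],s['tcp_pos'],'turned',np.arctan2(M[1,0],M[0,0]),'F tool',E.T@s['wrist_force'],'M tool',E.T@s['moment'],s['joints'])
```

```text
31.6 [ 0.5607392  -0.05550409  0.13134846] turned 2.499693507080104 F tool [  0.18889977   9.08198539 -25.67722213] M tool [-2.78810267  0.43246048 -0.07422127] [ 11.7748909   11.25599986 -41.04006284  13.45571373 -10.79060314
 -71.31631179]
```

Emit:
move_arm:
  series:
    - [[0,0,0.6],[0,0,0],0]
    - [[0,0,0.6],[0,0,0],0]
    - [[0,0,0.5],[0,0,0],0]
    - [[0,0,0],[0,0,0],0]

```text
time_s: 32.0
tcp_pos: [0.5607, -0.0555, 0.1313]
ee_rot: [[-0.735, -0.501, 0.456], [-0.541, 0.839, 0.05], [-0.408, -0.21, -0.889]]
wrist_force: [-16.9, 3.9, 20.0]
gripper_width: 0.166
gripper_force: 37.7
```

```bash
cat > st.py <<'E'
from h import *
s=r.sense(); E=np.array(s['ee_rot']); R=tool(6.3,63); M=R.T@E; print(s['time_s'],s['tcp_pos'],'turned',np.arctan2(M[1,0],M[0,0])%(2*np.pi),'F tool',E.T@s['wrist_force'],'M tool',E.T@s['moment'],s['joints'])
E
python3 st.py
```

```text
32.0 [ 0.56074851 -0.05553973  0.13129962] turned 2.666691703831413 F tool [  2.12735698   7.55968321 -25.24128775] M tool [-2.34861055  1.00985784 -0.59626805] [ 11.77495083  11.26404699 -41.04465781  13.51031032 -10.80664982
 -80.93870187]
```

Emit:
move_arm:
  series:
    - [[0,0,0.3],[0,0,0],0]
    - [[0,0,0],[0,0,0],0]

```text
time_s: 32.2
tcp_pos: [0.5607, -0.0555, 0.1312]
ee_rot: [[-0.75, -0.48, 0.455], [-0.517, 0.855, 0.05], [-0.413, -0.198, -0.889]]
wrist_force: [-16.7, 4.4, 19.8]
gripper_width: 0.165
gripper_force: 43.0
```

```bash
python3 st.py
```

```text
32.2 [ 0.56068298 -0.05549727  0.13124583] turned 2.6957311366787717 F tool [  2.0541268    7.88916501 -24.98877172] M tool [-2.45363717  1.12987502 -0.67060953] [ 11.7830811   11.26538725 -41.04869609  13.52246456 -10.82081867
 -82.62188923]
```

The torque has risen to its stop value, so I'll unload and release.

Emit:
move_arm:
  series:
    - [[0,0,-0.3],[0,0,-0.008],0]
    - [[0,0,0],[0,0,0],0]
    - [[0,0,0],[0,0,0],0.5]
    - [[0,0,0],[0,0,0],0.5]
    - [[0,0,0],[0,0,0],0.5]
    - [[0,0,0],[0,0,0],0.5]
    - [[0,0,0],[0,0,-0.02],0.5]
    - [[0,0,0],[0,0,-0.05],0.5]
    - [[0,0,0],[0,0,-0.07],0.5]
    - [[0,0,0],[0,0,-0.08],0.5]
    - [[0,0,0],[0,0,-0.08],0.5]
    - [[0,0,0],[0,0,0],0.5]

```text
time_s: 33.4
tcp_pos: [0.4923, -0.0634, 0.2723]
ee_rot: [[-0.733, -0.498, 0.463], [-0.539, 0.841, 0.052], [-0.415, -0.212, -0.885]]
wrist_force: [0.8, 0.2, 0.2]
gripper_width: 0.501
gripper_force: 0.0
```

Run:
```python
exec(open('st.py').read())
p=fitbox([.653,-.046,.112,.01]); w=r.capture('wrist'); t=r.capture('top'); d=r.capture('scene')
# tee bar: red dot vs grip position, turn from top & scene
B=boxpts([.653,-.046,.112,0.]); G=B['tee_grip']; a=.112; f=np.array([np.cos(a),np.sin(a),0]); k=np.array([0,0,1.]); up=f*np.cos(np.pi/6)+k*.5; lf=np.array([-np.sin(a),np.cos(a),0]); n=np.cross(up,lf)
for nme,D in [('wrist',w),('top',t),('scene',d)]:
    im=D['img'].astype(int); m=(im[...,0]>120)&(im[...,1]<70)&(im[...,2]<70); c,_=None,None
    N,l,st,ce=cv2.connectedComponentsWithStats(m.astype(np.uint8)); 
    g=proj(D,G)[0]; best=sorted([(np.linalg.norm(ce[i]-g),st[i,4],ce[i].round(1)) for i in range(1,N)],key=lambda q:q[0])[:2]
    print(nme,g.round(1),best)
    for _,_,c in best[:1]:
        o,v=ray(D,c); P=o+v*(((G+n*.008-o)@n)/(v@n)); q=P-G; print('turn',np.arctan2(q@lf,-(q@up)),np.linalg.norm(q))
```

```text
33.4 [ 0.49226792 -0.06342114  0.27226504] turned 2.6691286918187127 F tool [-0.79753925 -0.24333288  0.1804503 ] M tool [-0.40283076  0.60009437  0.00175864] [ 13.5258891   -6.12997172 -33.38915643   5.77536078 -35.26982924
 -74.052149  ]
fit [ 0.6247 -0.1348 -0.7209 -0.0047] [('scene', 'lid_hinge', [49.9, -21.9]), ('scene', 'lid_edge', [-1.6, 2.3]), ('scene', 'tee_grip', [0.2, -0.3]), ('top', 'lid_hinge', [62.5, 22.5]), ('top', 'lid_edge', [-4.9, -1.5]), ('top', 'tee_grip', [3.5, 1.5]), ('wrist', 'lid_hinge', [1.8, 143.2]), ('wrist', 'lid_edge', [3.0, 3.1]), ('wrist', 'tee_grip', [-7.7, -6.9])]
wrist [317.5 231.8] [(np.float64(34.08606567930975), np.int32(111), array([320.5, 265.7])), (np.float64(260.35300706996156), np.int32(809), array([ 61.2, 277.2]))]
turn 2.5874212966326917 0.029579669778658273
top [298.8 255.4] [(np.float64(10.035588917690776), np.int32(8), array([292.1, 247.9])), (np.float64(130.3605453619139), np.int32(340), array([412.6, 318.9]))]
turn 2.543836939045205 0.02850782320287211
scene [309.8 258.7] [(np.float64(9.842608788721229), np.int32(5), array([300.6, 255.2])), (np.float64(103.62396187059753), np.int32(20), array([279.5, 159.6]))]
turn 2.595188889978187 0.031797442317565344
```

Run:
```python
from h import *
fitbox([.01],('scene','wrist'),fixed=[.653,-.046,.112])
for c,z,l in [('scene',0,['cup1','tweezers']),('scene',.017,['driver2'])]:
    d=r.capture(c)
    for k in l: print(k,[(q['score'],atz(d,q['centre'],z).round(3)) for q in r.pinpoint(k,c)][:3])
```

```text
fit [ 6.53e-01 -4.60e-02  1.12e-01  3.00e-04] [('scene', 'lid_hinge', [-0.3, 2.8]), ('scene', 'tee_grip', [2.6, 0.5]), ('wrist', 'lid_edge', [1.0, -2.0]), ('wrist', 'tee_grip', [-4.2, -0.6])]
cup1 [(0.85, array([0.758, 0.314, 0.   ]))]
tweezers [(0.73, array([0.425, 0.044, 0.   ]))]
driver2 [(0.66, array([ 0.441, -0.632,  0.017]))]
```

```bash
python3 -c "
from station import r
print(r.finish_job())"
```

```text
the job is handed in; nothing more can be done
None
```

The job is handed in at about 34 s: the red screwdriver lies flat in the tool tray beside the blue one, the lid is down and measured at about 0 rad, and the T-handle is turned to its stop (about 2.6 rad) and released. I viewed 11 pictures, one over the limit of 10.

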